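Check-weigh, cap and pack body scrub tubs

TASK

Some of these sealed scrub tubs were short-filled: feel each tub's weight by lifting it. Pack every full tub upright in a compartment of the blue tray with a lid pressed fully home and level on it, and stand every short one upright, without a lid, in a compartment of the red tray; leave the other things on the table alone.

Things in the scene. Friction and masses are not known exactly. Their poses are not given: they have to be found in the camera images.
- jar_a: lilac tub, 59 mm across, 64 mm tall: round straight body to 50 mm (flat shoulder), then a neck 44 to 49 mm across with a snap bead, its mouth hidden by a white sealing disc. Stands open and upright on the table; 4 or 5 of the six tubs are present. Without lid a full tub weighs about 250 g, a short one about 80 g (each within 8 %). Origin: centre of the underside, z up
- jar_b: another such tub, present or not. All tubs look alike and any may be full or short: none, one or two of those present are short
- jar_c: another such tub as jar_a, full or short, present or not
- jar_d: another such tub as jar_a, full or short, present or not
- jar_e: another such tub as jar_a, full or short, present or not
- jar_f: another such tub as jar_a, full or short, present or not
- lid_1: lilac snap lid, 59 mm across, 20 mm tall, 36 g; closed flat top, hollow below, lies top up on the table. Any lid fits any tub. Origin: centre of the open lower edge, z up. Four lids are always there; unneeded ones stay on the table, away from the short tubs
- lid_2: another such lid. Set on a neck it stays loose, origin about 56 mm above the tub's underside; pressed straight down on the middle of its top with 10 to 20 N (8 to 12 N snaps it), its four inner spring tabs pass the bead and it drops to the shoulder: origin 50 mm above the tub's underside, closed tub 70 mm tall
- lid_3: another such lid as lid_1
- lid_4: another such lid as lid_1
- pass_tray: blue plastic tray for full tubs, 192 x 192 x 16 mm, fixed; walls and cross divider 4 mm thick and 16 mm high, floor 4 mm thick. Four square compartments of 90 mm, one tub each, centred at x, y = +-47 mm in its frame. Origin: centre of the underside, z up
- hold_tray: red plastic tray for short tubs, 180 x 104 x 16 mm (x, y, z), fixed; walls and divider 4 mm thick and 16 mm high, floor 4 mm thick. Two compartments of 84 x 96 mm, centred at x = +-44 mm, y = 0 in its frame. Origin: centre of the underside, z up
- tape_roll: roll of brown packing tape, 96 mm across, 48 mm tall: leave alone. Origin: centre of the underside
- marker: black felt marker lying down, 136 x 16 mm: leave alone. Origin: underside, at mid-length
- tally: chromed tally counter, 55 x 51 x 28 mm: leave alone. Origin: centre of the underside

How it is judged (in metres and radians):
At the end, for the whole second after the job is handed in: Full tubs (by their weight on the tray) stand upright (0.08 rad), at rest, in blue compartments, each with a lid seated: centred within 4 mm, level with the tub within 0.06 rad, under 2.5 mm above its shoulder. Short ones stand so in red ones, lids over 40 mm away (((x of jar_a in the frame of pass_tray between -0.07 and 0.07 m and y of jar_a in the frame of pass_tray between -0.07 and 0.07 m and z of jar_a in the frame of pass_tray between 0 and 0.009 m and angle between jar_a's own z axis and vertical below 0.08 rad and linear speed of jar_a below 0.02 m/s and contact force between jar_a and pass_tray above 1.7 N and ((z of lid_1 in the frame of jar_a below 0.0525 m and horizontal distance between lid_1 and jar_a below 0.004 m and angle between the z axis of lid_1 and the z axis of jar_a, either way round below 0.06 rad) or (z of lid_2 in the frame of jar_a below 0.0525 m and horizontal distance between lid_2 and jar_a below 0.004 m and angle between the z axis of lid_2 and the z axis of jar_a, either way round below 0.06 rad) or (z of lid_3 in the frame of jar_a below 0.0525 m and horizontal distance between lid_3 and jar_a below 0.004 m and angle between the z axis of lid_3 and the z axis of jar_a, either way round below 0.06 rad) or (z of lid_4 in the frame of jar_a below 0.0525 m and horizontal distance between lid_4 and jar_a below 0.004 m and angle between the z axis of lid_4 and the z axis of jar_a, either way round below 0.06 rad))) or (x of jar_a in the frame of hold_tray between -0.062 and 0.062 m and y of jar_a in the frame of hold_tray between -0.03 and 0.03 m and z of jar_a in the frame of hold_tray between 0 and 0.009 m and angle between jar_a's own z axis and vertical below 0.08 rad and linear speed of jar_a below 0.02 m/s and contact force between jar_a and hold_tray below 1.3 N and horizontal distance between each of lid_1, lid_2, lid_3, lid_4 and jar_a above 0.04 m)) and ((x of jar_b in the frame of pass_tray between -0.07 and 0.07 m and y of jar_b in the frame of pass_tray between -0.07 and 0.07 m and z of jar_b in the frame of pass_tray between 0 and 0.009 m and angle between jar_b's own z axis and vertical below 0.08 rad and linear speed of jar_b below 0.02 m/s and contact force between jar_b and pass_tray above 1.7 N and ((z of lid_1 in the frame of jar_b below 0.0525 m and horizontal distance between lid_1 and jar_b below 0.004 m and angle between the z axis of lid_1 and the z axis of jar_b, either way round below 0.06 rad) or (z of lid_2 in the frame of jar_b below 0.0525 m and horizontal distance between lid_2 and jar_b below 0.004 m and angle between the z axis of lid_2 and the z axis of jar_b, either way round below 0.06 rad) or (z of lid_3 in the frame of jar_b below 0.0525 m and horizontal distance between lid_3 and jar_b below 0.004 m and angle between the z axis of lid_3 and the z axis of jar_b, either way round below 0.06 rad) or (z of lid_4 in the frame of jar_b below 0.0525 m and horizontal distance between lid_4 and jar_b below 0.004 m and angle between the z axis of lid_4 and the z axis of jar_b, either way round below 0.06 rad))) or (x of jar_b in the frame of hold_tray between -0.062 and 0.062 m and y of jar_b in the frame of hold_tray between -0.03 and 0.03 m and z of jar_b in the frame of hold_tray between 0 and 0.009 m and angle between jar_b's own z axis and vertical below 0.08 rad and linear speed of jar_b below 0.02 m/s and contact force between jar_b and hold_tray below 1.3 N and horizontal distance between each of lid_1, lid_2, lid_3, lid_4 and jar_b above 0.04 m)) and ((x of jar_c in the frame of pass_tray between -0.07 and 0.07 m and y of jar_c in the frame of pass_tray between -0.07 and 0.07 m and z of jar_c in the frame of pass_tray between 0 and 0.009 m and angle between jar_c's own z axis and vertical below 0.08 rad and linear speed of jar_c below 0.02 m/s and contact force between jar_c and pass_tray above 1.7 N and ((z of lid_1 in the frame of jar_c below 0.0525 m and horizontal distance between lid_1 and jar_c below 0.004 m and angle between the z axis of lid_1 and the z axis of jar_c, either way round below 0.06 rad) or (z of lid_2 in the frame of jar_c below 0.0525 m and horizontal distance between lid_2 and jar_c below 0.004 m and angle between the z axis of lid_2 and the z axis of jar_c, either way round below 0.06 rad) or (z of lid_3 in the frame of jar_c below 0.0525 m and horizontal distance between lid_3 and jar_c below 0.004 m and angle between the z axis of lid_3 and the z axis of jar_c, either way round below 0.06 rad) or (z of lid_4 in the frame of jar_c below 0.0525 m and horizontal distance between lid_4 and jar_c below 0.004 m and angle between the z axis of lid_4 and the z axis of jar_c, either way round below 0.06 rad))) or (x of jar_c in the frame of hold_tray between -0.062 and 0.062 m and y of jar_c in the frame of hold_tray between -0.03 and 0.03 m and z of jar_c in the frame of hold_tray between 0 and 0.009 m and angle between jar_c's own z axis and vertical below 0.08 rad and linear speed of jar_c below 0.02 m/s and contact force between jar_c and hold_tray below 1.3 N and horizontal distance between each of lid_1, lid_2, lid_3, lid_4 and jar_c above 0.04 m)) and ((x of jar_d in the frame of pass_tray between -0.07 and 0.07 m and y of jar_d in the frame of pass_tray between -0.07 and 0.07 m and z of jar_d in the frame of pass_tray between 0 and 0.009 m and angle between jar_d's own z axis and vertical below 0.08 rad and linear speed of jar_d below 0.02 m/s and contact force between jar_d and pass_tray above 1.7 N and ((z of lid_1 in the frame of jar_d below 0.0525 m and horizontal distance between lid_1 and jar_d below 0.004 m and angle between the z axis of lid_1 and the z axis of jar_d, either way round below 0.06 rad) or (z of lid_2 in the frame of jar_d below 0.0525 m and horizontal distance between lid_2 and jar_d below 0.004 m and angle between the z axis of lid_2 and the z axis of jar_d, either way round below 0.06 rad) or (z of lid_3 in the frame of jar_d below 0.0525 m and horizontal distance between lid_3 and jar_d below 0.004 m and angle between the z axis of lid_3 and the z axis of jar_d, either way round below 0.06 rad) or (z of lid_4 in the frame of jar_d below 0.0525 m and horizontal distance between lid_4 and jar_d below 0.004 m and angle between the z axis of lid_4 and the z axis of jar_d, either way round below 0.06 rad))) or (x of jar_d in the frame of hold_tray between -0.062 and 0.062 m and y of jar_d in the frame of hold_tray between -0.03 and 0.03 m and z of jar_d in the frame of hold_tray between 0 and 0.009 m and angle between jar_d's own z axis and vertical below 0.08 rad and linear speed of jar_d below 0.02 m/s and contact force between jar_d and hold_tray below 1.3 N and horizontal distance between each of lid_1, lid_2, lid_3, lid_4 and jar_d above 0.04 m)) and ((x of jar_e in the frame of pass_tray between -0.07 and 0.07 m and y of jar_e in the frame of pass_tray between -0.07 and 0.07 m and z of jar_e in the frame of pass_tray between 0 and 0.009 m and angle between jar_e's own z axis and vertical below 0.08 rad and linear speed of jar_e below 0.02 m/s and contact force between jar_e and pass_tray above 1.7 N and ((z of lid_1 in the frame of jar_e below 0.0525 m and horizontal distance between lid_1 and jar_e below 0.004 m and angle between the z axis of lid_1 and the z axis of jar_e, either way round below 0.06 rad) or (z of lid_2 in the frame of jar_e below 0.0525 m and horizontal distance between lid_2 and jar_e below 0.004 m and angle between the z axis of lid_2 and the z axis of jar_e, either way round below 0.06 rad) or (z of lid_3 in the frame of jar_e below 0.0525 m and horizontal distance between lid_3 and jar_e below 0.004 m and angle between the z axis of lid_3 and the z axis of jar_e, either way round below 0.06 rad) or (z of lid_4 in the frame of jar_e below 0.0525 m and horizontal distance between lid_4 and jar_e below 0.004 m and angle between the z axis of lid_4 and the z axis of jar_e, either way round below 0.06 rad))) or (x of jar_e in the frame of hold_tray between -0.062 and 0.062 m and y of jar_e in the frame of hold_tray between -0.03 and 0.03 m and z of jar_e in the frame of hold_tray between 0 and 0.009 m and angle between jar_e's own z axis and vertical below 0.08 rad and linear speed of jar_e below 0.02 m/s and contact force between jar_e and hold_tray below 1.3 N and horizontal distance between each of lid_1, lid_2, lid_3, lid_4 and jar_e above 0.04 m)) and ((x of jar_f in the frame of pass_tray between -0.07 and 0.07 m and y of jar_f in the frame of pass_tray between -0.07 and 0.07 m and z of jar_f in the frame of pass_tray between 0 and 0.009 m and angle between jar_f's own z axis and vertical below 0.08 rad and linear speed of jar_f below 0.02 m/s and contact force between jar_f and pass_tray above 1.7 N and ((z of lid_1 in the frame of jar_f below 0.0525 m and horizontal distance between lid_1 and jar_f below 0.004 m and angle between the z axis of lid_1 and the z axis of jar_f, either way round below 0.06 rad) or (z of lid_2 in the frame of jar_f below 0.0525 m and horizontal distance between lid_2 and jar_f below 0.004 m and angle between the z axis of lid_2 and the z axis of jar_f, either way round below 0.06 rad) or (z of lid_3 in the frame of jar_f below 0.0525 m and horizontal distance between lid_3 and jar_f below 0.004 m and angle between the z axis of lid_3 and the z axis of jar_f, either way round below 0.06 rad) or (z of lid_4 in the frame of jar_f below 0.0525 m and horizontal distance between lid_4 and jar_f below 0.004 m and angle between the z axis of lid_4 and the z axis of jar_f, either way round below 0.06 rad))) or (x of jar_f in the frame of hold_tray between -0.062 and 0.062 m and y of jar_f in the frame of hold_tray between -0.03 and 0.03 m and z of jar_f in the frame of hold_tray between 0 and 0.009 m and angle between jar_f's own z axis and vertical below 0.08 rad and linear speed of jar_f below 0.02 m/s and contact force between jar_f and hold_tray below 1.3 N and horizontal distance between each of lid_1, lid_2, lid_3, lid_4 and jar_f above 0.04 m))); the robot touches nothing.
It fails at once if a bystander (tape roll, marker or tally counter) is shifted by more than 3 cm (distance of any of tape_roll, marker, tally from where it was at the start of the episode above 0.03 m).
Of jar_a, jar_b, jar_c, jar_d, jar_e, jar_f only 4 to 5 are there at a start; the rules pass over those that are not, and their reading is None.
At some moment in a run one of jar_a, jar_b, jar_c, jar_d, jar_e, jar_f, lid_1, lid_2, lid_3, lid_4 may be knocked a few centimetres aside while the robot is not near it.
It also fails if it takes over 210 s, if anything falls off the work surface, if the arm or the gripper's body presses on something with over 40 N, if the wrist force passes 120 N, or if a joint passes its speed limit or range.

ROBOT

A 6-joint arm with a two-finger parallel gripper is mounted at the origin on a cart in front of the work surface, level with it; the furniture and walls round the work are solid. World frame = base frame: x ahead of the robot, y to its left, z up, the work surface at z = 0. Lengths are in m, angles in degrees, forces in N, time in s.
With the tool pointing down it reaches from about 0.4 to 0.825 m from the base axis. Payload 7 kg.
Tool frame: the origin (TCP) lies on the centre line of the jaws, within the pads' length; the fingertips stand 19 mm ahead of it and the grasp point (between the pads) is the TCP; z points along the fingers, y is the line along which they close (so a half turn about z gives the same grasp; the last joint's range is limited). The gripper opens to 88 mm and grips with 3 to 60 N. Pads are 19 mm wide; open, the fingers measure 130 mm over their backs; the gripper's body (78 mm by 193 mm) begins 47 mm behind the grasp point.
Start: joints at [-48.237, 20.546, 0.682, 0, -70.136, -16.507], TCP at [0.288, -0.61, 0.246] pointing down, gripper open.
Joint ranges: [-176.03, 176.03], [-82.01, 121.73], [-58.28, 71.71], [-173.87, 95.51], [-174.79, -0.11], [-173.66, 173.66]. Speed limits (degrees/s): [136.94, 136.94, 172.46, 180, 180, 180].

INTERFACE

Orientations are given as [roll, pitch, yaw] about the fixed x, y, z axes, in that order (R = Rz(yaw) Ry(pitch) Rx(roll)).
In Python, from plant import get_state, capture, close_job gives the robot as it stands.
- The arm moves only by the tool apply_moves, never from a script. Its argument "targets" is a list of rows, each a list of 7 numbers: the opening, from 0 (shut) to 1 (fully open), then the shift along the tool's x, y, z normalised to -1 to 1, where 1 is 1000 mm, then the turn, a rotation vector about the tool's x, y, z normalised to -1 to 1, where 1 is 90 degrees. In form: [[claw, tx, ty, tz, ax, ay, az], ...]. A call has 1 to 20 rows; each row shifts and turns the commanded pose from where the row before left it, along the tool's axes as they then stand; what a row does not reach is not made up. A row lasts 1/12 s, in which the tool goes at most 41.7 mm and 7.16 degrees, less where a joint would pass 70% of its speed; a pose out of reach is approached as far as the arm can. A call with a number of a shift or a turn outside -1 to 1 is refused whole. A call with a gripper value outside its range is refused whole. The fingers move at their own pace and stop on an object; "newtons" is the grip in N (left out, the last holds). Time passes only in rows, so rows that do not move let the fingers close. It gives the time, the measured TCP pose, the force, the opening and the grip force at its end, in the units of the state.
- get_state(): the state, without advancing time (a new reading comes with each control period).
- capture(name): name is "scene" or "top" or "wrist"; returns a dict with "frame" (480x640x3 uint8, red, green, blue), "range_z" (480x640 float32, m along the optical axis (not along the pixel's ray), 0 where there is no reading), "camera_matrix" (3x3 intrinsics, pixels), "T" (4x4, takes a point from camera to world coordinates). Camera axes: x right, y down, z forward; pixel columns grow to the right and rows downward; lengths in m; the calibration is good to about 2 mm. A picture is of the moment at which its call begins.
- close_job(): hands the job in; it is judged then, once.
The state is a dict: "time_s": time; "joints": joint angles; "qd": joint speeds; "joint_torque": joint torques, N m; "tcp_pos": TCP position; "eef_rot": TCP orientation; "contact_force": force on the tool from outside, world axes, zero at the start; "moment": the same for the moment, N m; "gripper_width": finger opening in m; "gripper_force": force on a finger pad.
Only numpy, scipy, OpenCV 4.12 (cv2) and the standard library are available. Lean on these libraries where they do the work, as an engineer would, in place of code of your own. Each camera call takes 0.05 s, during which the arm holds its last target. There are 200 camera calls.

## Working session

There is one attempt and no reset: what is moved stays moved. The work goes in short steps, Python scripts to look and compute and a tool call to move; the robot and the scene stay as the last step left them, time stands still between calls to the robot, and variables do not carry over. Pictures are saved under pics/ and viewed, at most 14 in all, crops included, and the job is handed in when it is done.

Besides the shell and the picture viewer there is one more tool, called after "Call:" as name(argument=value, ...) on one line, values as JSON. apply_moves: Moves the arm, as the interface text tells. Scaled input: -1 to 1 covers 1000 mm each way for a shift and 90 degrees each way for a turn. Its arguments: {"type":"object","properties":{"targets":{"type":"array","items":{"type":"array","items":{"type":"number"}}},"newtons":{"type":"number"}},"required":["targets"]}

```bash
mkdir -p pics; ls
cat > h.py <<'E'
import numpy as np, cv2
from plant import get_state, capture, close_job
def save(c,n): cv2.imwrite(f'pics/{n}.png',c['frame'][:,:,::-1])
def cloud(c):
    K=c['camera_matrix'];Z=c['range_z'].astype(float);v,u=np.mgrid[:Z.shape[0],:Z.shape[1]]
    P=np.stack([(u-K[0,2])/K[0,0]*Z,(v-K[1,2])/K[1,1]*Z,Z],-1)
    W=P@c['T'][:3,:3].T+c['T'][:3,3]; W[Z<=0]=np.nan; return W
E
python3 - <<'E'
from h import *
for n in('top','scene'):
    c=capture(n);save(c,n+'0');np.savez(n+'0.npz',**c);print(n,c['camera_matrix'].tolist(),c['T'].round(3).tolist())
print(get_state())
E
```

```text
pics
top [[517.2551249071189, 0.0, 317.0898667267842], [0.0, 517.2551249071189, 239.30846642731325], [0.0, 0.0, 1.0]] [[-0.029, -0.991, 0.133, 0.331], [-0.999, 0.032, 0.024, 0.086], [-0.028, -0.132, -0.991, 1.221], [0.0, 0.0, 0.0, 1.0]]
scene [[508.80637291288735, 0.0, 332.7769945398415], [0.0, 508.80637291288735, 239.61988385653478], [0.0, 0.0, 1.0]] [[-0.901, -0.24, 0.362, -0.037], [-0.434, 0.514, -0.74, 1.187], [-0.008, -0.824, -0.567, 0.875], [0.0, 0.0, 0.0, 1.0]]
{'time_s': 0.1, 'joints': array([-4.82368868e+01,  2.05895982e+01,  6.40909216e-01, -1.59212730e-02,
       -7.01348185e+01, -1.65072492e+01]), 'qd': array([-0.11119983, -0.10346856,  0.13036046, -0.00648723,  0.01658678,
       -0.06048453]), 'joint_torque': array([-4.19662902e-04, -5.84163666e+01,  2.93751723e+01,  7.01548576e+00,
        1.01069076e-02, -5.22860773e-05]), 'tcp_pos': array([ 0.28781314, -0.6101433 ,  0.24471079]), 'eef_rot': array([ 1.79915681e+02, -9.37857851e-03, -1.54749550e+02]), 'contact_force': array([-0.20118635, -0.36712547, -0.48610497]), 'moment': array([-0.0653645 , -0.01840017, -0.02329595]), 'gripper_force': 0.0, 'gripper_width': 0.08776919412783932}
```

View pics/top0.png

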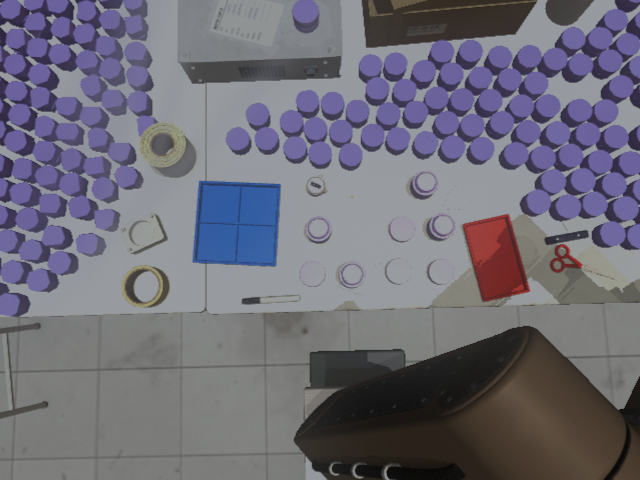

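View pics/scene0.png

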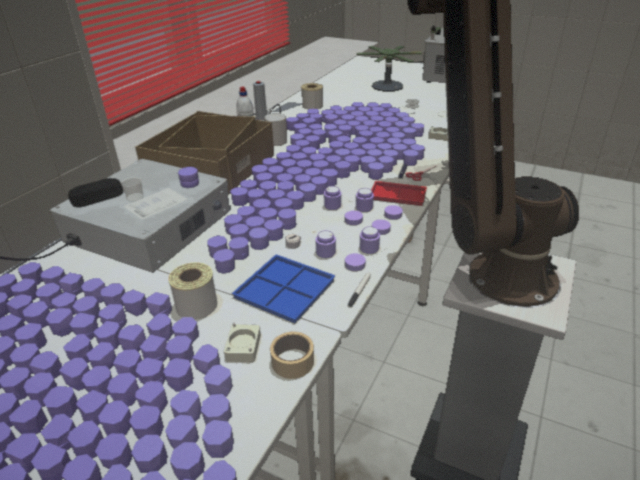

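The top view shows four tubs at about px (424,184), (441,227), (319,230) and (351,275). Four lids lie at (402,229), (399,271), (441,271) and (312,273). The blue tray is at (237,223), the red tray at (496,257), the tally at (316,185) and the marker at (271,299).

```bash
cat >> h.py <<'E'
def topobj(c,W,px,zlo,zhi,r=26):
    """centre (world xy, z) of the blob with height in zlo..zhi near pixel px"""
    u,v=px;m=np.zeros(W.shape[:2],np.uint8);s=np.s_[max(0,v-r):v+r,max(0,u-r):u+r]
    m[s]=((W[s][...,2]>zlo)&(W[s][...,2]<zhi))
    n,l,st,_=cv2.connectedComponentsWithStats(m)
    if n<2: return None
    k=1+np.argmax(st[1:,4]);P=W[l==k]
    (x,y),R=cv2.minEnclosingCircle((P[:,:2]*1000).astype(np.float32))
    return np.array([x,y]).round(1),round(R,1),(P[:,:2].mean(0)*1000).round(1),round(float(np.median(P[:,2])*1000),1),int(st[k,4])
def tray(c,W,lo,hi,z=0.016):
    h=cv2.cvtColor(c['frame'],cv2.COLOR_RGB2HSV);m=cv2.inRange(h,lo,hi)
    ct=max(cv2.findContours(m,cv2.RETR_EXTERNAL,cv2.CHAIN_APPROX_NONE)[0],key=cv2.contourArea).reshape(-1,2)
    K=c['camera_matrix'];d=np.c_[(ct-[K[0,2],K[1,2]])/K[0,0],np.ones(len(ct))]@c['T'][:3,:3].T;o=c['T'][:3,3]
    P=o+d*((z-o[2])/d[:,2])[:,None]
    return cv2.minAreaRect((P[:,:2]*1000).astype(np.float32))
E
python3 - <<'E'
from h import *
c=dict(np.load('top0.npz'));W=cloud(c)
print('table z',np.nanmedian(W[240:260,370:385,2]))
for p in [(424,184),(441,227),(319,230),(351,275)]: print('jar',topobj(c,W,p,.056,.075),topobj(c,W,p,.042,.056))
for p in [(402,229),(399,271),(441,271),(312,273)]: print('lid',topobj(c,W,p,.012,.03,20))
print('blue',tray(c,W,(105,150,60),(125,255,255)))
for lo in ((0,150,80),(170,150,80)): print('red',tray(c,W,lo,(lo[0]+9,255,255)))
for p in [(316,185),(271,299),(145,287)]: print(topobj(c,W,p,.008,.06,32))
E
```

```text
table z -0.0011570185105864716
jar (array([ 610.8, -138.5]), 24.2, array([ 610. , -137.6]), 62.5, 346) (array([ 611.1, -138.8]), 30.0, array([ 604.1, -134. ]), 48.9, 170)
jar (array([ 509.3, -171.5]), 24.7, array([ 509.4, -170.8]), 62.1, 359) (array([ 509.6, -171.3]), 30.1, array([ 505.7, -165.5]), 48.9, 173)
jar (array([512.6, 110.8]), 24.2, array([512.2, 110.7]), 62.1, 347) (array([512.8, 110.8]), 29.4, array([508.3, 110.5]), 48.5, 167)
jar (array([405.9,  37.7]), 24.1, array([405.5,  37.8]), 62.1, 359) (array([405.7,  37.7]), 29.6, array([403.5,  39. ]), 49.0, 174)
lid (array([510.4, -84.7]), 30.1, array([510.2, -84.2]), 18.9, 500)
lid (array([411.2, -71.7]), 29.8, array([411.6, -71.2]), 19.1, 514)
lid (array([ 407.4, -170.1]), 30.1, array([ 407.3, -169.5]), 19.0, 523)
lid (array([412. , 128.4]), 29.7, array([411.4, 128.5]), 18.8, 505)
blue ((538.6709594726562, 305.2459411621094), (194.64356994628906, 194.9004364013672), 85.5385971069336)
red ((437.5935974121094, -297.00555419921875), (183.1479949951172, 107.19493103027344), 11.085187911987305)
red ((449.99639892578125, -435.9820251464844), (1.5852688550949097, 6.712583541870117), 42.095909118652344)
(array([697.2, 131.1]), 57.3, array([681.9, 123.6]), 43.4, 492)
(array([356.2, 228.2]), 67.1, array([355.4, 226.6]), 12.9, 356)
(array([394. , 516.8]), 48.8, array([393.2, 515.7]), 43.9, 941)
```

Call:
apply_moves(targets=[[1,0,0,0,0,0,-0.0719],[1,0,0,0,0,0,-0.0719],[1,0,0,0,0,0,-0.0719],[1,0,0,0,0,0,-0.0719],[1,0,0,0,0,0,-0.0719],[1,0,0,0,0,0,-0.0719],[1,0,0,0,0,0,-0.0719],[1,0,0,0,0,0,-0.0719],[1,0,0,0,0,0,-0.0719],[1,0,0,0,0,0,-0.0719],[1,-0.034,-0.017,0,0,0,0],[1,-0.034,-0.017,0,0,0,0],[1,-0.034,-0.017,0,0,0,0],[1,-0.034,-0.017,0,0,0,0],[1,-0.034,-0.017,0,0,0,0],[1,-0.034,-0.017,0,0,0,0],[1,-0.034,-0.017,0,0,0,0],[1,-0.034,-0.017,0,0,0,0],[1,-0.034,-0.017,0,0,0,0],[1,-0.034,-0.017,0,0,0,0]], newtons=20)

```text
time_s: 1.77
tcp_pos: [0.4584, -0.2687, 0.2455]
eef_rot: [180.0, 0.0, -90.0]
contact_force: [0.9, -0.8, 0.3]
gripper_width: 0.0877
gripper_force: 0.0
```

Call:
apply_moves(targets=[[1,-0.0328,-0.017,0,0,0,0],[1,-0.0328,-0.017,0,0,0,0],[1,-0.033,-0.017,0,0,0,0],[1,0,0,0,0,0,0],[1,0,0,0,0,0,0],[1,0,0,0,0,0,0]])

```text
time_s: 2.27
tcp_pos: [0.509, -0.1717, 0.2452]
eef_rot: [180.0, 0.0, -90.0]
contact_force: [0.5, 0.4, -0.3]
gripper_width: 0.088
gripper_force: 0.0
```

Run:
```python
from h import *
c=capture('wrist');save(c,'w0');W=cloud(c);s=get_state();print(s['tcp_pos'],s['contact_force'],c['T'].round(3).tolist())
m=((W[...,2]>.054)&(W[...,2]<.075)).astype(np.uint8)
n,l,st,ce=cv2.connectedComponentsWithStats(m)
for k in range(1,n):
    if st[k,4]>300:
        P=W[l==k];print(ce[k],st[k,4],cv2.minEnclosingCircle((P[:,:2]*1000).astype(np.float32)),np.median(P[:,2]))
```

```text
[ 0.50880007 -0.17231522  0.24531004] [-0.99217135  0.03696742  0.25211014] [[-1.0, -0.0, -0.0, 0.51], [-0.0, 0.956, 0.292, -0.252], [0.0, 0.292, -0.956, 0.384], [0.0, 0.0, 0.0, 1.0]]
[311.16435792 215.2100337 ] 2671 ((511.79083251953125, -171.29544067382812), 24.54393768310547) 0.0630597706989166
[191.84506472 253.58737864] 2472 ((612.8006591796875, -138.26315307617188), 24.47461700439453) 0.06306360401320857
```

View pics/w0.png

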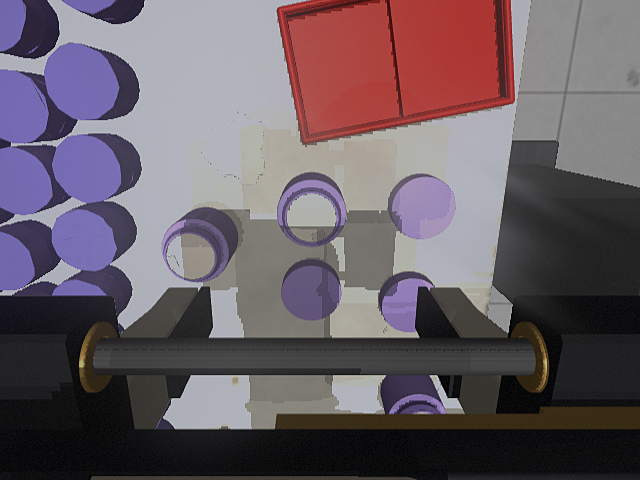

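The wrist view shows the tub at px (311,210), at y = -171 mm, which agrees with the top camera. I'll go down and grasp it.

Call:
apply_moves(targets=[[1,0,-0.001,0.038,0,0,0],[1,0,-0.001,0.038,0,0,0],[1,0,0,0.038,0,0,0],[1,0,0,0.038,0,0,0],[1,0,0,0.038,0,0,0],[1,0,0,0.018,0,0,0],[1,0,0,0,0,0,0],[0,0,0,0,0,0,0],[0,0,0,0,0,0,0],[0,0,0,0,0,0,0],[0,0,0,0,0,0,0],[0,0,0,0,0,0,0],[0,0,0,0,0,0,0]], newtons=20)

```text
time_s: 3.4
tcp_pos: [0.5117, -0.1721, 0.0389]
eef_rot: [-179.9, -0.0, -90.0]
contact_force: [-0.9, -0.1, 8.1]
gripper_width: 0.0587
gripper_force: 20.0
```

Call:
apply_moves(targets=[[0,0,0,-0.02,0,0,0],[0,0,0,-0.03,0,0,0],[0,0,0,-0.03,0,0,0],[0,0,0,-0.02,0,0,0],[0,0,0,0,0,0,0],[0,0,0,0,0,0,0],[0,0,0,0,0,0,0],[0,0,0,0,0,0,0],[0,0,0,0,0,0,0]])

```text
time_s: 4.15
tcp_pos: [0.5104, -0.1719, 0.1363]
eef_rot: [179.9, 0.0, -90.0]
contact_force: [0.0, 0.6, -2.9]
gripper_width: 0.0587
gripper_force: 20.0
```

Run:
```python
from h import *
f=[]
for i in range(5):
    s=get_state();f.append(s['contact_force']);capture('top')
print(np.round(f,2),s['time_s'],s['moment'],s['gripper_width'],s['joint_torque'])
```

```text
[[ 0.01  0.59 -2.86]
 [ 0.5  -0.27 -2.16]
 [ 0.74 -0.17 -3.11]
 [-0.49  0.66 -2.57]
 [-0.05  0.15 -2.58]] 4.35 [0.03272105 0.1127442  0.00405831] 0.05850238097944955 [-6.87726260e-04 -4.50058186e+01  2.53307140e+01  6.19931817e+00
  2.74967548e-02 -1.55630237e-04]
```

Vertical force is about -2.6 N, so this tub is full. It goes to blue compartment A at (589,348).

Call:
apply_moves(targets=[[0,-0.0371,-0.0056,0,0,0,0],[0,-0.0371,-0.0056,0,0,0,0],[0,-0.0371,-0.0056,0,0,0,0],[0,-0.0371,-0.0056,0,0,0,0],[0,-0.0371,-0.0056,0,0,0,0],[0,-0.0371,-0.0056,0,0,0,0],[0,-0.0371,-0.0056,0,0,0,0],[0,-0.0371,-0.0056,0,0,0,0],[0,-0.0371,-0.0056,0,0,0,0],[0,-0.0371,-0.0056,0,0,0,0],[0,-0.0371,-0.0056,0,0,0,0],[0,-0.0371,-0.0056,0,0,0,0],[0,-0.0371,-0.0056,0,0,0,0],[0,-0.0371,-0.0056,0,0,0,0],[0,0,0,0,0,0,0],[0,0,0,0,0,0,0]])

```text
time_s: 5.73
tcp_pos: [0.5896, 0.3494, 0.1363]
eef_rot: [180.0, -0.0, -89.9]
contact_force: [-0.4, -0.7, -2.2]
gripper_width: 0.0588
gripper_force: 20.0
```

Call:
apply_moves(targets=[[0,0,0,0.035,0,0,0],[0,0,0,0.035,0,0,0],[0,0,0,0.015,0,0,0],[0,0,0,0.007,0,0,0],[0,0,0,0.003,0,0,0],[0,0,0,0,0,0,0],[0,0,0,0,0,0,0]])

```text
time_s: 6.32
tcp_pos: [0.5905, 0.3471, 0.0435]
eef_rot: [-179.9, 0.0, -90.1]
contact_force: [-0.2, 0.2, -2.5]
gripper_width: 0.0588
gripper_force: 20.0
```

Call:
apply_moves(targets=[[0,0,0,0.001,0,0,0],[0,0,0,0.001,0,0,0],[0,0,0,0,0,0,0],[0,0,0,0,0,0,0]])

```text
time_s: 6.65
tcp_pos: [0.5907, 0.3476, 0.0423]
eef_rot: [-179.9, 0.1, -90.0]
contact_force: [-1.3, -0.8, 5.8]
gripper_width: 0.059
gripper_force: 20.0
```

Call:
apply_moves(targets=[[0.8,0,0,0,0,0,0],[0.8,0,0,0,0,0,0],[0.8,0,0,0,0,0,0],[0.8,0,0,-0.03,0,0,0],[0.8,0,0,-0.04,0,0,0],[0.8,0,0,-0.04,0,0,0],[0.8,0,0,-0.039,0,0,0],[1,0.0275,0.0222,0,0,0,0],[1,0.0275,0.0222,0,0,0,0],[1,0.0275,0.0222,0,0,0,0],[1,0.0275,0.0222,0,0,0,0],[1,0.0275,0.0222,0,0,0,0],[1,0.0275,0.0222,0,0,0,0],[1,0.0275,0.0222,0,0,0,0],[1,0.0275,0.0222,0,0,0,0],[1,0,0,0,0,0,0],[1,0,0,0,0,0,0],[1,0,0,0,0,0,0]])

```text
time_s: 8.15
tcp_pos: [0.4127, 0.1277, 0.1902]
eef_rot: [-179.9, 0.1, -90.0]
contact_force: [0.9, 0.2, -0.0]
gripper_width: 0.0873
gripper_force: 0.0
```

```bash
cat >> h.py <<'E'
def blobs(c,W,lo,hi,box=(300,-400,680,450),rmin=18,rmax=36):
    X,Y=W[...,0]*1000,W[...,1]*1000
    m=((W[...,2]>lo)&(W[...,2]<hi)&(X>box[0])&(X<box[2])&(Y>box[1])&(Y<box[3])).astype(np.uint8)
    n,l,st,ce=cv2.connectedComponentsWithStats(m)
    for k in range(1,n):
        if st[k,4]>150:
            P=W[l==k];(x,y),R=cv2.minEnclosingCircle((P[:,:2]*1000).astype(np.float32))
            if rmin<R<rmax: print((round(x,1),round(y,1)),'R',round(R,1),'z',round(float(np.median(P[:,2]))*1000,1),st[k,4],ce[k].round())
E
python3 - <<'E'
from h import *
s=get_state();print(s['tcp_pos'],s['time_s'],s['contact_force'])
for n in('top','wrist'):
    c=capture(n);W=cloud(c)
    print(n);blobs(c,W,.056,.08);print('lids');blobs(c,W,.013,.03)
E
```

```text
[0.41265593 0.12772274 0.19021254] 8.15 [ 0.89402574  0.15778001 -0.03772202]
top
(610.9, -138.5) R 24.4 z 62.3 338 [426. 182.]
(591.0, 347.6) R 26.2 z 65.4 352 [215. 198.]
(405.5, 38.0) R 24.3 z 62.0 364 [352. 274.]
lids
(623.6, 111.7) R 26.8 z 24.3 291 [316. 186.]
(510.6, -84.5) R 29.6 z 19.2 492 [402. 229.]
(411.7, -71.3) R 29.4 z 18.9 513 [399. 271.]
(407.7, -169.8) R 29.7 z 19.1 521 [441. 272.]
wrist
(407.2, 38.5) R 24.5 z 63.1 4958 [324.  97.]
(514.5, 111.6) R 24.5 z 63.1 3937 [166. 211.]
lids
(507.0, 106.6) R 28.0 z 21.8 435 [208. 182.]
(625.8, 111.8) R 27.6 z 25.4 3110 [ 46. 203.]
(413.6, 129.3) R 29.5 z 19.6 4301 [314. 220.]
(468.0, 221.0) R 34.6 z 17.8 675 [257. 320.]
```

Call:
apply_moves(targets=[[1,-0.0007,-0.001,0.04,0,0,0],[1,0,0,0.04,0,0,0],[1,0,0,0.04,0,0,0],[1,0,0,0.03,0,0,0],[1,0,0,0.012,0,0,0],[1,0,0,0.006,0,0,0],[1,0,0,0,0,0,0],[0,0,0,0,0,0,0],[0,0,0,0,0,0,0],[0,0,0,0,0,0,0],[0,0,0,0,0,0,0],[0,0,0,0,0,0,0],[0,0,0,0,0,0,0]], newtons=12)

```text
time_s: 9.33
tcp_pos: [0.4135, 0.1284, 0.0219]
eef_rot: [-180.0, 0.0, -90.0]
contact_force: [-0.3, 0.1, 1.9]
gripper_width: 0.0594
gripper_force: 12.0
```

Call:
apply_moves(targets=[[0,0,0,-0.03,0,0,0],[0,0,0,-0.04,0,0,0],[0,0,0,-0.04,0,0,0],[0,0,0,-0.02,0,0,0],[0,-0.0274,-0.0221,0,0,0,0],[0,-0.0274,-0.0221,0,0,0,0],[0,-0.0274,-0.0221,0,0,0,0],[0,-0.0274,-0.0221,0,0,0,0],[0,-0.0274,-0.0221,0,0,0,0],[0,-0.0274,-0.0221,0,0,0,0],[0,-0.0274,-0.0221,0,0,0,0],[0,-0.0274,-0.0221,0,0,0,0],[0,0,0,0,0,0,0],[0,0,0,0,0,0,0],[0,0,0,0.03,0,0,0],[0,0,0,0.02,0,0,0],[0,0,0,0,0,0,0],[0,0,0,0,0,0,0]])

```text
time_s: 10.83
tcp_pos: [0.5893, 0.3461, 0.101]
eef_rot: [179.9, -0.1, -90.0]
contact_force: [-0.1, 0.0, -0.2]
gripper_width: 0.059
gripper_force: 12.0
```

Run:
```python
from h import *
s=get_state();print(s['tcp_pos'],s['contact_force'])
for n in('top','scene'):
    c=capture(n);save(c,n+'1')
cv2.imwrite('pics/s1.png',cv2.resize(cv2.imread('pics/scene1.png')[170:350,180:420],None,fx=3,fy=3))
```

```text
[0.58930047 0.34610193 0.10102804] [-0.09625147  0.04600394 -0.15342638]
```

View pics/s1.png

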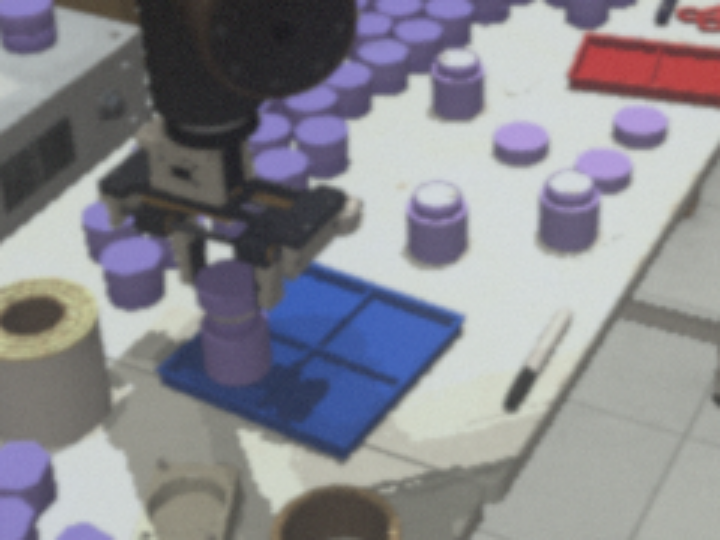

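The scene crop shows the lid held directly over the tub, with the lid at (228,290) and the tub at (237,350). I'll lower it.

Call:
apply_moves(targets=[[0,0,0,0.008,0,0,0],[0,0,0,0.006,0,0,0],[0,0,0,0.003,0,0,0],[0,0,0,0.002,0,0,0],[0,0,0,0,0,0,0],[0,0,0,0,0,0,0]])

```text
time_s: 11.43
tcp_pos: [0.5905, 0.3473, 0.0827]
eef_rot: [-180.0, 0.0, -90.0]
contact_force: [1.1, 0.6, -0.5]
gripper_width: 0.0593
gripper_force: 12.0
```

Call:
apply_moves(targets=[[0,0,0,0.001,0,0,0],[0,0,0,0.001,0,0,0],[0,0,0,0,0,0,0],[0,0,0,0,0,0,0]])

```text
time_s: 11.77
tcp_pos: [0.5907, 0.3477, 0.0816]
eef_rot: [-179.9, 0.1, -90.0]
contact_force: [0.3, -0.2, 6.1]
gripper_width: 0.0592
gripper_force: 12.0
```

Call:
apply_moves(targets=[[0.8,0,0,0,0,0,0],[0.8,0,0,0,0,0,0],[0.8,0,0,0,0,0,0],[0.8,0,0,-0.02,0,0,0],[0.8,0,0,-0.025,0,0,0],[0,0,0,0,0,0,0],[0,0,0,0,0,0,0],[0,0,0,0,0,0,0],[0,0,0,0,0,0,0],[0,0,0,0,0,0,0],[0,0,0,0,0,0,0],[0,0,0,0,0,0,0],[0,0,0,0,0,0,0],[0,0,0,0,0,0,0],[0,0,0,0,0,0,0],[0,0,0,0.015,0,0,0],[0,0,0,0.008,0,0,0],[0,0,0,0.004,0,0,0],[0,0,0,0,0,0,0],[0,0,0,0,0,0,0]])

```text
time_s: 13.43
tcp_pos: [0.59, 0.3471, 0.0983]
eef_rot: [180.0, -0.0, -90.0]
contact_force: [-0.5, 0.7, 0.5]
gripper_width: 0.0005
gripper_force: 0.0
```

Commanded z is now 0.099, just touching. I'll press in small steps.

Call:
apply_moves(targets=[[0,0,0,0.001,0,0,0],[0,0,0,0.001,0,0,0],[0,0,0,0,0,0,0]])

```text
time_s: 13.68
tcp_pos: [0.5906, 0.3476, 0.0972]
eef_rot: [-179.9, 0.0, -90.0]
contact_force: [0.4, 0.4, 0.9]
gripper_width: 0.0006
gripper_force: 0.4
```

Call:
apply_moves(targets=[[0,0,0,0.001,0,0,0],[0,0,0,0,0,0,0]])

```text
time_s: 13.85
tcp_pos: [0.5899, 0.3472, 0.0953]
eef_rot: [180.0, -0.0, -90.0]
contact_force: [-0.5, 0.4, -0.7]
gripper_width: 0.0005
gripper_force: 0.0
```

Call:
apply_moves(targets=[[0,0,0,0.001,0,0,0],[0,0,0,0.001,0,0,0],[0,0,0,0,0,0,0]])

```text
time_s: 14.1
tcp_pos: [0.5901, 0.3472, 0.0935]
eef_rot: [180.0, -0.0, -90.0]
contact_force: [0.1, -0.4, 1.2]
gripper_width: 0.0006
gripper_force: 0.0
```

Call:
apply_moves(targets=[[0,0,0,0.001,0,0,0],[0,0,0,0.001,0,0,0],[0,0,0,0,0,0,0]])

```text
time_s: 14.35
tcp_pos: [0.5902, 0.3473, 0.0933]
eef_rot: [-180.0, 0.0, -90.0]
contact_force: [-5.0, -2.4, 13.4]
gripper_width: 0.0004
gripper_force: 6.6
```

The contact height fits a lid pressed home. Next I'll raise, move to the tub at (513,111) and look.

Call:
apply_moves(targets=[[0,0,0,-0.03,0,0,0],[0,0,0,-0.04,0,0,0],[0.6,0,0,-0.038,0,0,0],[1,0.0339,0.0108,0,0,0,0],[1,0.0339,0.0108,0,0,0,0],[1,0.0339,0.0108,0,0,0,0],[1,0.0339,0.0108,0,0,0,0],[1,0.0339,0.0108,0,0,0,0],[1,0.0339,0.0108,0,0,0,0],[1,0.0337,0.0108,0,0,0,0],[1,0,0,0,0,0,0],[1,0,0,0,0,0,0],[1,0,0,0,0,0,0]])

```text
time_s: 15.43
tcp_pos: [0.5147, 0.1102, 0.1998]
eef_rot: [-180.0, 0.0, -90.1]
contact_force: [0.6, -0.8, 0.0]
gripper_width: 0.0678
gripper_force: 0.0
```

Run:
```python
from h import *
s=get_state();print(s['tcp_pos'],s['time_s'],s['contact_force'])
for n in('top','wrist'):
    c=capture(n);W=cloud(c)
    print(n);blobs(c,W,.056,.085);print('lids');blobs(c,W,.013,.03)
    if n=='top':
        m=(np.hypot(W[...,0]-.591,W[...,1]-.3476)<.024)&(W[...,2]>.05);P=W[m];A=np.c_[P[:,:2]-[.591,.3476],np.ones(len(P))];print('tilt',np.linalg.lstsq(A,P[:,2],rcond=None)[0])
```

```text
[0.5147027  0.11021666 0.19984703] 15.4333 [ 0.57195909 -0.80753466  0.04173103]
top
(610.9, -138.7) R 24.4 z 62.3 343 [426. 182.]
(405.6, 37.9) R 24.3 z 62.5 367 [352. 274.]
lids
(510.5, -84.5) R 29.4 z 19.1 498 [402. 229.]
(411.5, -71.2) R 29.5 z 18.7 511 [399. 271.]
(407.6, -169.8) R 29.8 z 19.2 522 [441. 272.]
tilt [-0.08041505 -0.01530598  0.07431034]
wrist
(407.4, 38.4) R 24.7 z 63.1 4392 [477. 125.]
(514.4, 111.7) R 24.6 z 63.1 3485 [316. 231.]
lids
(679.1, 31.3) R 26.4 z 22.3 653 [113. 114.]
(417.3, 37.9) R 27.7 z 22.0 392 [426. 121.]
(678.3, 102.0) R 22.8 z 22.2 537 [118. 203.]
(515.0, 99.0) R 26.6 z 21.7 210 [315. 188.]
(625.9, 111.7) R 27.5 z 25.4 2664 [182. 221.]
(443.6, 282.0) R 22.8 z 17.5 316 [392. 393.]
```

Call:
apply_moves(targets=[[1,0,0,0.035,0,0,0],[1,0,0,0.04,0,0,0],[1,0,0,0.04,0,0,0],[1,0,0,0.03,0,0,0],[1,0,0,0.017,0,0,0],[1,0,0,0,0,0,0],[0,0,0,0,0,0,0],[0,0,0,0,0,0,0],[0,0,0,0,0,0,0],[0,0,0,0,0,0,0],[0,0,0,0,0,0,0],[0,0,0,0,0,0,0]], newtons=20)

```text
time_s: 16.53
tcp_pos: [0.5149, 0.1106, 0.0387]
eef_rot: [-179.9, 0.1, -90.0]
contact_force: [-1.8, 1.8, 7.0]
gripper_width: 0.0589
gripper_force: 20.0
```

Call:
apply_moves(targets=[[0,0,0,-0.02,0,0,0],[0,0,0,-0.03,0,0,0],[0,0,0,-0.03,0,0,0],[0,0,0,-0.02,0,0,0],[0,0,0,0,0,0,0],[0,0,0,0,0,0,0],[0,0,0,0,0,0,0],[0,0,0,0,0,0,0],[0,0,0,0,0,0,0]])

```text
time_s: 17.28
tcp_pos: [0.5137, 0.1098, 0.1364]
eef_rot: [179.9, -0.1, -90.0]
contact_force: [-0.5, -0.4, -0.5]
gripper_width: 0.059
gripper_force: 20.0
```

```bash
cat > wt.py <<'E'
from h import *
f=[]
for i in range(5):
    s=get_state();f.append(s['contact_force']);c=capture('top')
print(np.mean(f,0).round(2),s['tcp_pos'],s['gripper_width']);W=cloud(c)
blobs(c,W,.056,.085);print('lids');blobs(c,W,.013,.03)
E
python3 wt.py
```

```text
[-0.03 -0.17 -0.67] [0.51416956 0.11008528 0.13693898] 0.05848470936371352
(610.6, -137.9) R 24.0 z 62.4 338 [426. 182.]
(590.6, 347.3) R 29.8 z 72.3 449 [213. 195.]
(405.7, 38.0) R 24.3 z 62.4 365 [352. 274.]
lids
(510.7, -84.9) R 29.8 z 19.2 494 [402. 229.]
(411.8, -71.5) R 29.5 z 18.9 511 [399. 271.]
(407.5, -169.8) R 30.0 z 19.2 521 [441. 272.]
```

At -0.7 N this one is short, so it goes to red at (481,-288).

Call:
apply_moves(targets=[[0,0.0363,0.003,0,0,0,0],[0,0.0363,0.003,0,0,0,0],[0,0.0363,0.003,0,0,0,0],[0,0.0363,0.003,0,0,0,0],[0,0.0363,0.003,0,0,0,0],[0,0.0363,0.003,0,0,0,0],[0,0.0363,0.003,0,0,0,0],[0,0.0363,0.003,0,0,0,0],[0,0.0363,0.003,0,0,0,0],[0,0.0363,0.003,0,0,0,0],[0,0.0363,0.003,0,0,0,0],[0,0,0,0,0,0,0],[0,0,0,0.035,0,0,0],[0,0,0,0.035,0,0,0],[0,0,0,0.015,0,0,0],[0,0,0,0.007,0,0,0],[0,0,0,0.003,0,0,0],[0,0,0,0.001,0,0,0],[0,0,0,0.001,0,0,0],[0,0,0,0,0,0,0]])

```text
time_s: 19.2
tcp_pos: [0.4808, -0.2892, 0.0421]
eef_rot: [180.0, -0.0, -90.0]
contact_force: [-3.4, 0.8, 6.9]
gripper_width: 0.0587
gripper_force: 20.0
```

Call:
apply_moves(targets=[[0.8,0,0,0,0,0,0],[0.8,0,0,0,0,0,0],[0.8,0,0,0,0,0,0],[0.8,0,0,-0.029,0,0,0],[0.8,0,0,-0.04,0,0,0],[0.8,0,0,-0.04,0,0,0],[0.8,0,0,-0.04,0,0,0],[1,-0.03,-0.0262,-0.01,0,0,0],[1,-0.03,-0.0262,0,0,0,0],[1,-0.03,-0.0262,0,0,0,0],[1,-0.03,-0.0262,0,0,0,0],[1,-0.03,-0.0262,0,0,0,0],[1,0,0,0,0,0,0],[1,0,0,0,0,0,0]])

```text
time_s: 20.37
tcp_pos: [0.6136, -0.1372, 0.1991]
eef_rot: [180.0, 0.0, -89.9]
contact_force: [-0.2, -0.5, -0.9]
gripper_width: 0.0879
gripper_force: 0.0
```

```bash
cat > lk.py <<'E'
from h import *
s=get_state();print(s['tcp_pos'],s['time_s'],s['contact_force'].round(1))
for n in('top','wrist'):
    c=capture(n);W=cloud(c)
    print(n);blobs(c,W,.056,.085);print('lids');blobs(c,W,.013,.03,rmin=28,rmax=31)
E
python3 lk.py
```

```text
[ 0.61356266 -0.13717467  0.19910665] 20.3667 [-0.2 -0.5 -0.9]
top
(611.0, -138.4) R 24.3 z 62.1 194 [422. 181.]
(589.3, 347.4) R 30.4 z 72.2 558 [214. 197.]
(479.1, -287.7) R 26.9 z 66.3 381 [497. 236.]
lids
(407.7, -170.2) R 29.3 z 18.9 370 [445. 271.]
wrist
(483.3, -279.4) R 23.1 z 66.9 2337 [530.  15.]
(613.2, -137.9) R 24.7 z 63.0 3503 [314. 230.]
lids
(409.7, -169.2) R 30.4 z 19.4 4662 [572. 178.]
(513.0, -84.5) R 29.7 z 19.4 2746 [430. 271.]
(414.3, -72.1) R 29.7 z 19.3 2048 [546. 280.]
```

Call:
apply_moves(targets=[[1,0,-0.001,0.035,0,0,0],[1,0,0,0.04,0,0,0],[1,0,0,0.04,0,0,0],[1,0,0,0.03,0,0,0],[1,0,0,0.017,0,0,0],[1,0,0,0,0,0,0],[0,0,0,0,0,0,0],[0,0,0,0,0,0,0],[0,0,0,0,0,0,0],[0,0,0,0,0,0,0],[0,0,0,0,0,0,0],[0,0,0,0,0,0,0]], newtons=20)

```text
time_s: 21.47
tcp_pos: [0.6136, -0.1392, 0.0389]
eef_rot: [-179.9, -0.0, -90.0]
contact_force: [-3.2, 1.5, 7.0]
gripper_width: 0.0589
gripper_force: 20.0
```

Call:
apply_moves(targets=[[0,0,0,-0.02,0,0,0],[0,0,0,-0.03,0,0,0],[0,0,0,-0.03,0,0,0],[0,0,0,-0.02,0,0,0],[0,0,0,0,0,0,0],[0,0,0,0,0,0,0],[0,0,0,0,0,0,0],[0,0,0,0,0,0,0],[0,0,0,0,0,0,0]])

```text
time_s: 22.22
tcp_pos: [0.6124, -0.1391, 0.1361]
eef_rot: [179.9, 0.0, -90.0]
contact_force: [0.5, 0.4, -2.2]
gripper_width: 0.0588
gripper_force: 20.0
```

```bash
python3 wt.py
```

```text
[ 0.26  0.45 -2.34] [ 0.61301324 -0.13917219  0.13686148] 0.05924834807767295
(590.2, 347.5) R 30.4 z 72.0 555 [214. 197.]
(480.1, -288.1) R 25.7 z 66.4 374 [497. 236.]
lids
(622.1, 114.4) R 24.4 z 24.7 223 [314. 186.]
(407.8, -170.4) R 29.5 z 19.1 450 [443. 271.]
```

Full. It goes to blue B at (582,255).

Call:
apply_moves(targets=[[0,-0.0358,0.0028,0,0,0,0],[0,-0.0358,0.0028,0,0,0,0],[0,-0.0358,0.0028,0,0,0,0],[0,-0.0358,0.0028,0,0,0,0],[0,-0.0358,0.0028,0,0,0,0],[0,-0.0358,0.0028,0,0,0,0],[0,-0.0358,0.0028,0,0,0,0],[0,-0.0358,0.0028,0,0,0,0],[0,-0.0358,0.0028,0,0,0,0],[0,-0.0358,0.0028,0,0,0,0],[0,-0.0358,0.0028,0,0,0,0],[0,0,0,0,0,0,0],[0,0,0,0.035,0,0,0],[0,0,0,0.035,0,0,0],[0,0,0,0.015,0,0,0],[0,0,0,0.007,0,0,0],[0,0,0,0.003,0,0,0],[0,0,0,0.001,0,0,0],[0,0,0,0.001,0,0,0],[0,0,0,0,0,0,0]])

```text
time_s: 24.13
tcp_pos: [0.583, 0.2546, 0.0422]
eef_rot: [-180.0, -0.0, -90.0]
contact_force: [-2.3, 0.2, 3.8]
gripper_width: 0.0587
gripper_force: 20.0
```

Call:
apply_moves(targets=[[0.8,0,0,0,0,0,0],[0.8,0,0,0,0,0,0],[0.8,0,0,0,0,0,0],[0.8,0,0,-0.029,0,0,0],[0.8,0,0,-0.04,0,0,0],[0.8,0,0,-0.04,0,0,0],[0.8,0,0,-0.04,0,0,0],[1,0,0,-0.01,0,0,0],[1,0.031,0.0249,0,0,0,0],[1,0.031,0.0249,0,0,0,0],[1,0.031,0.0249,0,0,0,0],[1,0.031,0.0249,0,0,0,0],[1,0.031,0.0249,0,0,0,0],[1,0.031,0.0249,0,0,0,0],[1,0.0313,0.0249,0,0,0,0],[1,0,0,0,0,0,0],[1,0,0,0,0,0,0]])

```text
time_s: 25.55
tcp_pos: [0.4076, 0.0363, 0.2004]
eef_rot: [-179.9, 0.1, -90.1]
contact_force: [0.6, 1.3, 0.5]
gripper_width: 0.0879
gripper_force: 0.0
```

```bash
python3 lk.py
```

```text
[0.40755403 0.03633096 0.20038497] 25.55 [0.6 1.3 0.5]
top
(589.7, 347.1) R 30.7 z 72.2 557 [214. 197.]
(581.4, 252.2) R 27.2 z 65.7 350 [255. 200.]
(480.5, -288.9) R 28.1 z 66.2 378 [497. 236.]
lids
(407.7, -169.7) R 29.7 z 19.1 519 [441. 272.]
(405.9, -75.3) R 28.0 z 19.1 182 [403. 276.]
wrist
(407.2, 38.3) R 24.5 z 63.1 3464 [317. 231.]
lids
(512.3, -84.1) R 29.8 z 19.7 5770 [173.  53.]
(413.6, -70.9) R 29.5 z 19.6 5420 [309.  72.]
```

Call:
apply_moves(targets=[[1,0,0,0.035,0,0,0],[1,0,0,0.04,0,0,0],[1,0,0,0.04,0,0,0],[1,0,0,0.03,0,0,0],[1,0,0,0.017,0,0,0],[1,0,0,0,0,0,0],[0,0,0,0,0,0,0],[0,0,0,0,0,0,0],[0,0,0,0,0,0,0],[0,0,0,0,0,0,0],[0,0,0,0,0,0,0],[0,0,0,0,0,0,0]], newtons=20)

```text
time_s: 26.65
tcp_pos: [0.4085, 0.0377, 0.0384]
eef_rot: [-179.9, 0.1, -90.0]
contact_force: [-2.7, 0.4, 8.1]
gripper_width: 0.059
gripper_force: 20.0
```

Call:
apply_moves(targets=[[0,0,0,-0.02,0,0,0],[0,0,0,-0.03,0,0,0],[0,0,0,-0.03,0,0,0],[0,0,0,-0.02,0,0,0],[0,0,0,0,0,0,0],[0,0,0,0,0,0,0],[0,0,0,0,0,0,0],[0,0,0,0,0,0,0],[0,0,0,0,0,0,0]])

```text
time_s: 27.4
tcp_pos: [0.4076, 0.0371, 0.1365]
eef_rot: [179.9, -0.1, -90.0]
contact_force: [-0.3, -0.3, -1.7]
gripper_width: 0.0587
gripper_force: 20.0
```

```bash
python3 wt.py
```

```text
[ 0.22  0.11 -1.99] [0.40805485 0.0373282  0.13702804] 0.05828940308980339
(589.8, 347.2) R 29.8 z 72.3 554 [214. 197.]
(582.0, 255.7) R 26.7 z 65.6 354 [255. 200.]
(480.1, -289.9) R 26.7 z 66.6 382 [497. 236.]
lids
(624.4, 111.9) R 27.3 z 24.0 293 [316. 186.]
(511.5, -85.6) R 29.1 z 19.0 296 [406. 227.]
(407.6, -169.7) R 29.6 z 19.2 520 [441. 272.]
(411.6, -71.6) R 29.3 z 19.1 296 [402. 274.]
```

Full. It goes to blue D at (488,262).

Call:
apply_moves(targets=[[0,-0.0373,-0.0134,0,0,0,0],[0,-0.0373,-0.0134,0,0,0,0],[0,-0.0373,-0.0134,0,0,0,0],[0,-0.0373,-0.0134,0,0,0,0],[0,-0.0373,-0.0134,0,0,0,0],[0,-0.0373,-0.0134,0,0,0,0],[0,0,0,0,0,0,0],[0,0,0,0,0,0,0],[0,0,0,0.035,0,0,0],[0,0,0,0.035,0,0,0],[0,0,0,0.015,0,0,0],[0,0,0,0.007,0,0,0],[0,0,0,0.003,0,0,0],[0,0,0,0.001,0,0,0],[0,0,0,0.001,0,0,0],[0,0,0,0,0,0,0]])

```text
time_s: 28.98
tcp_pos: [0.4888, 0.2605, 0.0421]
eef_rot: [-180.0, -0.0, -90.0]
contact_force: [-2.9, -0.8, 4.0]
gripper_width: 0.0586
gripper_force: 20.0
```

Call:
apply_moves(targets=[[0.8,0,0,0,0,0,0],[0.8,0,0,0,0,0,0],[0.8,0,0,0,0,0,0],[0.8,0,0,-0.029,0,0,0],[0.8,0,0,-0.04,0,0,0],[0.8,0,0,-0.04,0,0,0],[0.8,0,0,-0.04,0,0,0],[1,0,0,-0.01,0,0,0],[1,0.037,0.0084,0,0,0,0],[1,0.037,0.0084,0,0,0,0],[1,0.037,0.0084,0,0,0,0],[1,0.037,0.0084,0,0,0,0],[1,0.037,0.0084,0,0,0,0],[1,0.037,0.0084,0,0,0,0],[1,0.037,0.0084,0,0,0,0],[1,0.037,0.0084,0,0,0,0],[1,0.037,0.0084,0,0,0,0],[1,0,0,0,0,0,0]])

```text
time_s: 30.48
tcp_pos: [0.4109, -0.0761, 0.1997]
eef_rot: [180.0, -0.0, -90.3]
contact_force: [0.6, -0.4, 0.5]
gripper_width: 0.0878
gripper_force: 0.0
```

```bash
python3 lk.py
```

```text
[ 0.41090009 -0.07608395  0.19970233] 30.4833 [ 0.6 -0.4  0.5]
top
(589.5, 347.5) R 30.2 z 72.4 555 [214. 197.]
(582.8, 256.0) R 26.1 z 65.9 355 [255. 200.]
(487.5, 261.1) R 26.0 z 65.9 369 [253. 241.]
lids
wrist
lids
(409.5, -169.4) R 29.5 z 19.6 5221 [318.  92.]
(512.3, -84.0) R 29.8 z 19.6 4237 [191. 205.]
(413.7, -70.9) R 29.7 z 19.6 4037 [313. 220.]
```

Call:
apply_moves(targets=[[1,0,0,0,0,0,0],[1,0,0,0.038,0,0,0],[1,0,0,0.04,0,0,0],[1,0,0,0.04,0,0,0],[1,0,0,0.04,0,0,0],[1,0,0,0.014,0,0,0],[1,0,0,0.006,0,0,0],[1,0,0,0,0,0,0],[0,0,0,0,0,0,0],[0,0,0,0,0,0,0],[0,0,0,0,0,0,0],[0,0,0,0,0,0,0],[0,0,0,0,0,0,0],[0,0,0,0,0,0,0]], newtons=12)

```text
time_s: 31.75
tcp_pos: [0.4134, -0.0715, 0.022]
eef_rot: [-179.9, 0.0, -90.0]
contact_force: [-0.7, 2.5, 5.4]
gripper_width: 0.0591
gripper_force: 12.0
```

Call:
apply_moves(targets=[[0,0,0,-0.03,0,0,0],[0,0,0,-0.04,0,0,0],[0,0,0,-0.04,0,0,0],[0,0,0,-0.02,0,0,0],[0,-0.037,-0.0084,0,0,0,0],[0,-0.037,-0.0084,0,0,0,0],[0,-0.037,-0.0084,0,0,0,0],[0,-0.037,-0.0084,0,0,0,0],[0,-0.037,-0.0084,0,0,0,0],[0,-0.037,-0.0084,0,0,0,0],[0,-0.037,-0.0084,0,0,0,0],[0,-0.037,-0.0084,0,0,0,0],[0,-0.037,-0.0084,0,0,0,0],[0,0,0,0,0,0,0],[0,0,0,0,0,0,0],[0,0,0,0.03,0,0,0],[0,0,0,0.02,0,0,0],[0,0,0,0.01,0,0,0],[0,0,0,0,0,0,0]])

```text
time_s: 33.33
tcp_pos: [0.4875, 0.2592, 0.0894]
eef_rot: [179.8, -0.2, -90.1]
contact_force: [-0.1, 0.1, -0.1]
gripper_width: 0.0595
gripper_force: 12.0
```

Call:
apply_moves(targets=[[0,0,0,0.004,0,0,0],[0,0,0,0.003,0,0,0],[0,0,0,0.002,0,0,0],[0,0,0,0.001,0,0,0],[0,0,0,0.001,0,0,0],[0,0,0,0,0,0,0],[0,0,0,0,0,0,0]])

```text
time_s: 33.92
tcp_pos: [0.4891, 0.2611, 0.0816]
eef_rot: [-180.0, 0.0, -90.0]
contact_force: [-1.4, -2.3, 5.4]
gripper_width: 0.0596
gripper_force: 12.0
```

Call:
apply_moves(targets=[[0.8,0,0,0,0,0,0],[0.8,0,0,0,0,0,0],[0.8,0,0,0,0,0,0],[0.8,0,0,-0.02,0,0,0],[0.8,0,0,-0.025,0,0,0],[0,0,0,0,0,0,0],[0,0,0,0,0,0,0],[0,0,0,0,0,0,0],[0,0,0,0,0,0,0],[0,0,0,0,0,0,0],[0,0,0,0,0,0,0],[0,0,0,0,0,0,0],[0,0,0,0,0,0,0],[0,0,0,0,0,0,0],[0,0,0,0.016,0,0,0],[0,0,0,0.008,0,0,0],[0,0,0,0.003,0,0,0],[0,0,0,0.001,0,0,0],[0,0,0,0,0,0,0]])

```text
time_s: 35.5
tcp_pos: [0.4887, 0.2611, 0.0974]
eef_rot: [180.0, -0.0, -90.0]
contact_force: [0.2, -0.1, 0.3]
gripper_width: 0.0006
gripper_force: 0.0
```

Call:
apply_moves(targets=[[0,0,0,0.001,0,0,0],[0,0,0,0.001,0,0,0],[0,0,0,0,0,0,0]])

```text
time_s: 35.75
tcp_pos: [0.4889, 0.2613, 0.0957]
eef_rot: [-180.0, 0.0, -90.0]
contact_force: [0.1, 0.1, -0.3]
gripper_width: 0.0005
gripper_force: 0.0
```

Call:
apply_moves(targets=[[0,0,0,0.001,0,0,0],[0,0,0,0.001,0,0,0],[0,0,0,0.001,0,0,0],[0,0,0,0.001,0,0,0],[0,0,0,0,0,0,0]])

```text
time_s: 36.17
tcp_pos: [0.489, 0.2613, 0.0933]
eef_rot: [-179.9, 0.0, -90.0]
contact_force: [-6.5, -1.9, 17.0]
gripper_width: 0.0003
gripper_force: 8.1
```

Call:
apply_moves(targets=[[0,0,0,-0.029,0,0,0],[0,0,0,-0.04,0,0,0],[0.6,0,0,-0.04,0,0,0],[1,0.03465,-0.0024,0,0,0,0],[1,0.03465,-0.0024,0,0,0,0],[1,0.03465,-0.0024,0,0,0,0],[1,0.03465,-0.0024,0,0,0,0],[1,0.03465,-0.0024,0,0,0,0],[1,0.03465,-0.0024,0,0,0,0],[1,0.03465,-0.0024,0,0,0,0],[1,0.03465,-0.0024,0,0,0,0],[1,0.03465,-0.0024,0,0,0,0],[1,0.03465,-0.0024,0,0,0,0],[1,0,0,0,0,0,0],[1,0,0,0,0,0,0],[1,0,0,0,0,0,0]])

```text
time_s: 37.5
tcp_pos: [0.5124, -0.0854, 0.2004]
eef_rot: [180.0, 0.0, -90.1]
contact_force: [0.5, -0.4, -0.5]
gripper_width: 0.0858
gripper_force: 0.0
```

```bash
python3 lk.py
```

```text
[ 0.51242973 -0.08542913  0.20042184] 37.5 [ 0.5 -0.4 -0.5]
top
(590.2, 346.8) R 30.2 z 72.3 555 [214. 197.]
(583.3, 255.2) R 25.3 z 65.7 287 [253. 200.]
(481.1, -288.9) R 27.9 z 66.5 379 [497. 236.]
(488.2, 259.8) R 29.6 z 72.6 554 [253. 240.]
lids
(510.1, -81.8) R 28.8 z 18.8 275 [398. 228.]
(407.7, -169.6) R 29.6 z 18.9 524 [441. 272.]
wrist
lids
(409.6, -169.4) R 29.6 z 19.6 5172 [452. 107.]
(512.6, -84.0) R 29.7 z 19.6 4057 [315. 217.]
```

Tub D is capped (z 72.6, level). Next I'll pick up this lid.

Call:
apply_moves(targets=[[1,0,0,0.038,0,0,0],[1,0,0,0.04,0,0,0],[1,0,0,0.04,0,0,0],[1,0,0,0.04,0,0,0],[1,0,0,0.014,0,0,0],[1,0,0,0.006,0,0,0],[1,0,0,0,0,0,0],[0,0,0,0,0,0,0],[0,0,0,0,0,0,0],[0,0,0,0,0,0,0],[0,0,0,0,0,0,0],[0,0,0,0,0,0,0],[0,0,0,0,0,0,0]], newtons=12)

```text
time_s: 38.68
tcp_pos: [0.5131, -0.0852, 0.0234]
eef_rot: [-179.9, 0.0, -90.0]
contact_force: [-0.3, 1.9, 6.5]
gripper_width: 0.0592
gripper_force: 12.0
```

Call:
apply_moves(targets=[[0,0,0,-0.03,0,0,0],[0,0,0,-0.04,0,0,0],[0,0,0,-0.04,0,0,0],[0,0,0,-0.02,0,0,0],[0,-0.0378,-0.0078,0,0,0,0],[0,-0.0378,-0.0078,0,0,0,0],[0,-0.0378,-0.0078,0,0,0,0],[0,-0.0378,-0.0078,0,0,0,0],[0,-0.0378,-0.0078,0,0,0,0],[0,-0.0378,-0.0078,0,0,0,0],[0,-0.0378,-0.0078,0,0,0,0],[0,-0.0378,-0.0078,0,0,0,0],[0,-0.0376,-0.0075,0,0,0,0],[0,0,0,0,0,0,0],[0,0,0,0,0,0,0],[0,0,0,0.03,0,0,0],[0,0,0,0.02,0,0,0],[0,0,0,0.01,0,0,0],[0,0,0,0,0,0,0]])

```text
time_s: 40.27
tcp_pos: [0.5812, 0.2528, 0.0901]
eef_rot: [179.8, -0.2, -90.1]
contact_force: [-0.1, -0.7, 0.6]
gripper_width: 0.059
gripper_force: 12.0
```

Call:
apply_moves(targets=[[0,0,0,0.004,0,0,0],[0,0,0,0.003,0,0,0],[0,0,0,0.002,0,0,0],[0,0,0,0.001,0,0,0],[0,0,0,0.001,0,0,0],[0,0,0,0,0,0,0],[0,0,0,0,0,0,0]])

```text
time_s: 40.85
tcp_pos: [0.5831, 0.2548, 0.0825]
eef_rot: [-179.9, 0.0, -90.0]
contact_force: [-0.5, -1.6, 5.7]
gripper_width: 0.059
gripper_force: 12.0
```

Call:
apply_moves(targets=[[0.8,0,0,0,0,0,0],[0.8,0,0,0,0,0,0],[0.8,0,0,0,0,0,0],[0.8,0,0,-0.02,0,0,0],[0.8,0,0,-0.025,0,0,0],[0,0,0,0,0,0,0],[0,0,0,0,0,0,0],[0,0,0,0,0,0,0],[0,0,0,0,0,0,0],[0,0,0,0,0,0,0],[0,0,0,0,0,0,0],[0,0,0,0,0,0,0],[0,0,0,0,0,0,0],[0,0,0,0,0,0,0],[0,0,0,0.016,0,0,0],[0,0,0,0.008,0,0,0],[0,0,0,0.003,0,0,0],[0,0,0,0.001,0,0,0],[0,0,0,0,0,0,0]])

```text
time_s: 42.43
tcp_pos: [0.5827, 0.2546, 0.0985]
eef_rot: [180.0, -0.0, -90.0]
contact_force: [-1.0, -0.1, 0.5]
gripper_width: 0.0005
gripper_force: 0.0
```

Call:
apply_moves(targets=[[0,0,0,0.001,0,0,0],[0,0,0,0.001,0,0,0],[0,0,0,0,0,0,0]])

```text
time_s: 42.68
tcp_pos: [0.5827, 0.2547, 0.0966]
eef_rot: [-180.0, 0.0, -90.0]
contact_force: [-1.0, -0.1, -0.6]
gripper_width: 0.0007
gripper_force: 0.0
```

Call:
apply_moves(targets=[[0,0,0,0.001,0,0,0],[0,0,0,0.001,0,0,0],[0,0,0,0.001,0,0,0],[0,0,0,0.001,0,0,0],[0,0,0,0,0,0,0]])

```text
time_s: 43.1
tcp_pos: [0.5827, 0.2547, 0.0933]
eef_rot: [-180.0, -0.0, -90.0]
contact_force: [-1.9, -0.8, 6.5]
gripper_width: 0.0005
gripper_force: 3.4
```

Call:
apply_moves(targets=[[0,0,0,0.001,0,0,0],[0,0,0,0.0005,0,0,0],[0,0,0,0,0,0,0]])

```text
time_s: 43.35
tcp_pos: [0.5829, 0.2547, 0.0933]
eef_rot: [-179.9, 0.0, -90.0]
contact_force: [-5.6, -3.0, 17.3]
gripper_width: 0.0006
gripper_force: 8.1
```

Call:
apply_moves(targets=[[0,0,0,-0.03,0,0,0],[0,0,0,-0.04,0,0,0],[0.3,0,0,-0.04,0,0,0],[0.3,0.035,0.01,-0.01,0,0,0],[0.3,0.038,0.01,0,0,0,0],[0.3,0.038,0.01,0,0,0,0],[0.3,0.038,0.01,0,0,0,0],[0.3,0.038,0.01,0,0,0,0],[0.3,0.038,0.01,0,0,0,0],[0.3,0,0,0,0,0,0],[0.3,0,0,0,0,0,0]])

```text
time_s: 44.27
tcp_pos: [0.522, 0.0279, 0.2115]
eef_rot: [-180.0, 0.0, -90.2]
contact_force: [0.9, 0.1, 0.6]
gripper_width: 0.0265
gripper_force: 0.0
```

Run:
```python
from h import *
s=get_state();print(s['tcp_pos'],s['contact_force'].round(1))
c=capture('top');W=cloud(c);blobs(c,W,.055,.085);print('lids');blobs(c,W,.013,.03)
save(c,'topf')
for x,y in((.590,.3472),(.583,.2552),(.4882,.2605),(.481,-.289)):
    m=(np.hypot(W[...,0]-x,W[...,1]-y)<.02)&(W[...,2]>.05);P=W[m];A=np.c_[P[:,:2]-[x,y],np.ones(len(P))];print('tilt',np.linalg.lstsq(A,P[:,2],rcond=None)[0].round(4))
q=capture('scene');cv2.imwrite('pics/sf.png',cv2.resize(q['frame'][160:350,200:440,::-1],None,fx=3,fy=3))
```

```text
[0.52201935 0.02792644 0.21152087] [0.9 0.1 0.6]
(598.5, 351.5) R 28.0 z 72.7 179 [210. 191.]
(479.1, -288.1) R 28.3 z 65.9 391 [497. 236.]
lids
(407.5, -169.8) R 29.6 z 19.2 521 [441. 272.]
tilt [-0.1045 -0.0732  0.0742]
tilt [0. 0. 0.]
tilt [0. 0. 0.]
tilt [ 0.0074 -0.0047  0.0665]
```

View pics/sf.png

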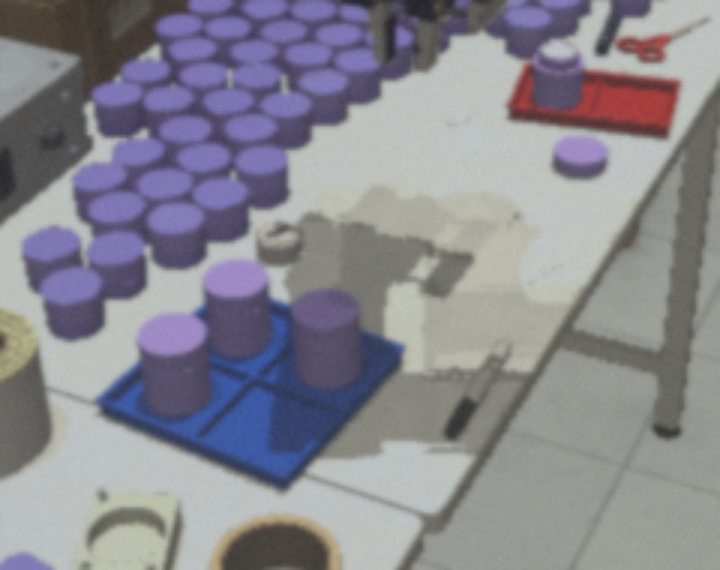

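View pics/topf.png

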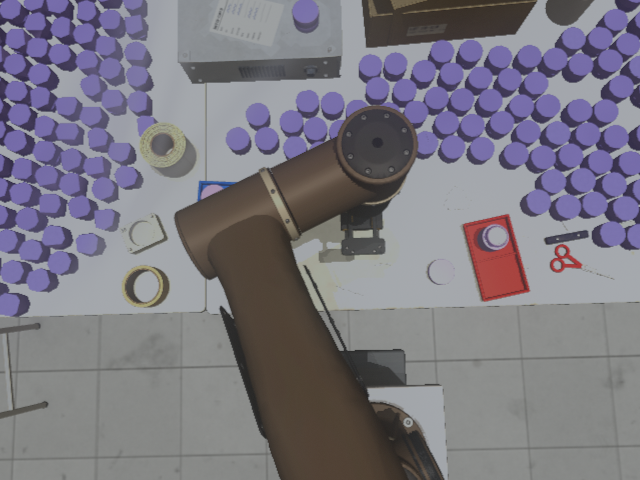

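The scene crop shows three capped tubs in the blue tray at (172,365), (237,308) and (325,340), with the short tub open in the red tray. The arm hides the blue tray from the top camera, so I'll move it away for a last check.

Call:
apply_moves(targets=[[0.3,0.037,0,0,0,0,0],[0.3,0.037,0,0,0,0,0],[0.3,0.037,0,0,0,0,0],[0.3,0.037,0,0,0,0,0],[0.3,0,0,0,0,0,0],[0.3,0,0,0,0,0,0],[0.3,0,0,0,0,0,0]])

```text
time_s: 44.95
tcp_pos: [0.5229, -0.1177, 0.2107]
eef_rot: [180.0, 0.0, -90.0]
contact_force: [0.1, -0.5, -0.2]
gripper_width: 0.0263
gripper_force: 0.0
```

Run:
```python
from h import *
s=get_state();print(s['tcp_pos'],s['contact_force'].round(1))
c=capture('top');W=cloud(c);blobs(c,W,.055,.085);print('lids');blobs(c,W,.013,.03)
for x,y in((.590,.3472),(.583,.2552),(.4882,.2605)):
    m=(np.hypot(W[...,0]-x,W[...,1]-y)<.022)&(W[...,2]>.05)&(W[...,2]<.1);P=W[m];A=np.c_[P[:,:2]-[x,y],np.ones(len(P))];print('tilt',len(P),np.linalg.lstsq(A,P[:,2],rcond=None)[0].round(4))
```

```text
[ 0.52293423 -0.11766302  0.21070038] [ 0.1 -0.5 -0.2]
(589.7, 347.0) R 30.2 z 72.2 558 [214. 198.]
(582.5, 254.5) R 30.2 z 72.4 545 [254. 199.]
(479.6, -289.3) R 27.9 z 66.3 394 [497. 236.]
(488.0, 260.1) R 29.9 z 72.6 554 [253. 240.]
lids
(407.3, -169.5) R 29.9 z 19.2 526 [441. 272.]
tilt 280 [-0.0108 -0.0155  0.0726]
tilt 287 [-0.0093  0.0078  0.0727]
tilt 292 [-0.0037 -0.017   0.0726]
```

All three lids sit level at the same height, and nothing has been disturbed. I'm handing in the job.

```bash
python3 -c "from plant import close_job; print(close_job())"
```

```text
the job is handed in; nothing more can be done
None
```

I handed in the job: the three full tubs stand in the blue tray with their lids pressed home and level, and the one short tub stands unlidded in the red tray; the judge returned no verdict.

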